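Hang the bench gate on its hinge pin and hold it for the washer

TASK

Hang the loose white gate on its pivot post: move the hinge pin (the slim bare one, not the fat-headed plug) from the holder into the post's knuckle, down until its collar rests on the knuckle, and let go of it; then lift the gate and bring its knuckle down over the standing pin, with the gate upright and in line with the post, pointing straight away from the block. Finish while still gripping the gate, holding its knuckle about 5 mm above the pin's collar, so that a colleague can slip a washer into the gap, with the gate clear of the deck. Leave everything else where it is.

Things in the scene. Friction and masses are not known exactly. Their poses are not given: they have to be found in the camera images.
- pivot: Pivot post, fixed to the deck: white block 48 x 24 mm, 40 mm tall, on a 3 mm base plate 50 mm wide (x -77 to 11 mm). A steel leaf at one end carries an upright knuckle (tube, 22 mm outside, 10 mm bore right down to the deck, top at 40 mm). Origin on the knuckle's axis at deck level, z up; the block lies at x -67 to -19 mm; the fitted gate points along +x.
- pivot_mouth (a point): Centre of the fixed knuckle's upper mouth, 40 mm above the deck, axes as pivot.
- gate: Loose white gate panel standing on the deck: 90 (x) x 20 (y) x 80 mm tall, 0.2 kg +-25%. A steel leaf at its -x end carries an upright knuckle (tube, 24 mm outside, 12 mm bore through, axis at x = -62 mm, from 45 to 75 mm above the underside). Origin: middle of the panel's underside; x points away from the knuckle, z up. Grip it across the 20 mm near its middle, from above.
- gate_bore (a point): Centre of the lower mouth of the gate's knuckle: at (-62, 0, 45) mm in the gate's frame, axes as gate.
- holder: Grey plastic holder block fixed to the deck, 50 mm (x) by 110 mm (y), 36 mm tall, origin at the centre of its underside. Two upright 10 mm holes at y = -35 and +35 mm: one holds the hinge pin, the other the plug; which is which varies.
- hinge_pin: Steel hinge pin, 75 mm long, 45 g, upright in the holder: lower shaft 8 mm thick, 30 mm long, foot tapered; collar 18 mm across at 30 to 35 mm from the foot, which rests on the hole's rim (pin's foot 6 mm above the deck in the holder); bare upper shaft 8 mm thick, 40 mm long, its last 8 mm tapered. Origin: end of the foot, z up. Grip the upper shaft.
- plug: A stopper plug standing in the holder's other hole, to be left there: same foot and collar as the hinge pin but with a fat round head 24 mm across and 16 mm tall; 59 mm long. Origin at its foot's end.
- jar_a: Bystander, leave alone: small clear specimen jar with red screw cap, 44 mm across, 55 mm tall; origin at the centre of its underside.
- jar_b: Bystander, leave alone: clear specimen jar with red screw cap, 52 mm across, 62 mm tall; origin at the centre of its underside.
- bottle: Bystander, leave alone: white jar with black cap, 64 mm across, 110 mm tall; origin at the centre of its underside.
- cassette: Bystander, leave alone: small grey tissue cassette lying flat, 40 x 28 x 7 mm; origin at the centre of its underside.
- dish: Bystander, leave alone: shallow glass dish, 90 mm across, 18 mm tall; origin at the centre of its underside.
- spatula: Bystander, leave alone: spatula lying flat, 170 mm long; origin at the centre of its underside. It lies along its x.
Things that resemble listed ones, but are neither listed nor needed, are in the scene too. What is shaped like the gate but red is not meant. What is shaped like the pivot but green is not meant.

How it is judged (in metres and radians):
On the way:
1. the hinge pin stands in the fixed knuckle with its collar down on it, released (horizontal distance between hinge_pin and pivot_mouth below 0.004 m and z of hinge_pin in the frame of pivot_mouth below -0.0265 m and angle between hinge_pin's own z axis and vertical below 0.1 rad and contact force between the fingers and hinge_pin below 0.2 N), for 0.3 s.
At the end, for the whole second after the job is handed in: Pin in the fixed knuckle (axis within 4 mm, foot over 26.5 mm deep, tilt < 0.1 rad). Gate gripped (> 3 N), still, off the deck, upright (0.08 rad), pointing straight away from the block (0.12 rad), knuckle axes within 4 mm, gap to the collar 1.5 to 9.5 mm (horizontal distance between each of hinge_pin, gate_bore and pivot_mouth below 0.004 m and z of hinge_pin in the frame of pivot_mouth below -0.0265 m and angle between hinge_pin's own z axis and vertical below 0.1 rad and z of gate_bore in the frame of pivot_mouth between 0.0065 and 0.0145 m and angle between the x axis of gate and the x axis of pivot, either way round below 0.12 rad and x of gate in the frame of pivot above 0.04 m and angle between gate's own z axis and vertical below 0.08 rad and height (world z) of gate above 0.001 m and contact force between the fingers and gate above 3 N and linear speed of gate below 0.02 m/s); the arm keeps its last pose, push and grip.
It fails at once if a bystander or the plug is displaced by more than 30 mm (plug 20 mm) (distance of any of jar_a, jar_b, bottle, cassette, dish, spatula from where it was at the start of the episode above 0.03 m or distance of plug from where it was at the start of the episode above 0.02 m).
It also fails if it takes over 64 s, if anything falls off the work surface, if the arm or the gripper's body presses on something with over 40 N, if the wrist force passes 120 N, or if a joint passes its speed limit or range.

ROBOT

A 6-joint arm with a two-finger parallel gripper is mounted at the origin on the work surface. World frame = base frame: x ahead of the robot, y to its left, z up, the work surface at z = 0. Lengths are in mm, angles in rad, forces in N, time in s.
With the tool pointing down it reaches from about 275 to 750 mm from the base axis. Payload 10.2 kg.
Tool frame: the origin (TCP) lies between the finger pads; the fingertips stand 17 mm ahead of it and the grasp point (between the pads) lies 2 mm behind it; z points along the fingers, y is the line along which they close (so a half turn about z gives the same grasp; the last joint's range is limited). The gripper opens to 85 mm and grips with 20 to 120 N. Pads are 22 mm wide; open, the fingers measure 114 mm over their backs; the gripper's body (76 mm by 85 mm) begins 54 mm behind the grasp point. The pads swing forward as they close: fully open they stand 13 mm farther back than shut.
Start: joints at [-1.488, 0.313, 1.498, -0, 1.331, -0.223], TCP at [158.042, -500.654, 248.294] pointing down, gripper open.
Joint ranges: [-2.94, 2.94], [-0.97, 2.17], [0.19, 2.56], [-1.23, 4.37], [0.02, 3.11], [-2.88, 2.88]. Speed limits (rad/s): [2.39, 2.39, 3.01, 3.14, 3.14, 3.14].

INTERFACE

Orientations are given as a unit quaternion [w, x, y, z].
In Python, from rig import * gives the robot as it stands.
- The arm moves only by the tool step_arm, never from a script. Its argument "commands" is text: rows parted by semicolons, each of 7 numbers parted by spaces: the opening, from 0 (shut) to 1 (fully open), then the shift along the tool's x, y, z in cm, then the turn, a rotation vector about the tool's x, y, z in rad. In form: hand x y z rx ry rz; .... A call has 1 to 20 rows; each row is the pose to reach, as a shift and turn from the pose commanded when the call began, along the tool's axes at that moment; what a row does not reach only later rows make up. A row lasts 1/12 s, in which the tool goes at most 41.7 mm and 7.16 degrees, less where a joint would pass 70% of its speed; a pose out of reach is approached as far as the arm can. A call with a gripper value outside its range is refused whole. The fingers move at their own pace and stop on an object; "newtons" is the grip in N (left out, the last holds). Time passes only in rows, so rows that repeat a pose let the fingers close. It gives the time, the measured TCP pose, the force, the opening and the grip force at its end, in the units of the state.
- sense(): the state, without advancing time (a new reading comes with each control period).
- capture(name): name is "scene" or "top" or "wrist"; returns the picture (384x512x3 uint8, red, green, blue); there is no depth.
- camera_model(name): a dict with "mtx" (3x3 intrinsics, pixels), "eye" and "rotation" of the camera in the world. Camera axes: x right, y down, z forward; pixel columns grow to the right and rows downward; lengths in mm; the calibration is good to about 2 mm. A picture is of the moment at which its call begins: read the wrist's pose just before it. camera_model takes no time and is no camera call; for the wrist camera it gives the pose at the moment of the call.
- finish_job(): hands the job in; it is judged then, once.
Trained networks look in the newest picture that a camera, given by its name, has taken for a name from the list of things; names that differ only in an ending like _2 or _b are one class to them, and where a whole thing is asked for, a point or a joint stands for the part that bears it (a point fixed in the world has none). Each returns a list of dicts, best first, with "score" (0 to 1); they miss things now and then, are a little off and sometimes report something else, mostly with a low value. They report only what shows in the picture. A call takes as long as a camera call. They do not tell look-alikes from the thing itself.
- search_frame(camera, label): "rect" ([centre column, centre row, width, height] in pixels, round what is visible of it).
- trace(camera, label): "mask" (384x512 bool, what is visible of it) and "rect" ([centre column, centre row, width, height] in pixels, round what is visible of it).
- spot_point(camera, label): "xy" ([column, row] in pixels: a listed point, or the origin of a listed thing).
The state is a dict: "time_s": time; "joints": joint angles; "dq": joint speeds; "tau": joint torques, N m; "eef_pos": TCP position; "ee_rot": TCP orientation; "force": force on the tool from outside, world axes, zero at the start; "wrist_torque": the same for the moment, N m; "grip_width": opening from 0.0 (shut) to 1.0 (fully open); "grip_force": force on a finger pad.
Only numpy, scipy, OpenCV 4.12 (cv2) and the standard library are available. Lean on these libraries where they do the work, as an engineer would, in place of code of your own. Each camera call takes 0.05 s, during which the arm holds its last target. There are 200 camera calls.

## Working session

There is one attempt and no reset: what is moved stays moved. The work goes in short steps, Python scripts to look and compute and a tool call to move; the robot and the scene stay as the last step left them, time stands still between calls to the robot, and variables do not carry over. Pictures are saved under pics/ and viewed, at most 13 in all, crops included, and the job is handed in when it is done.

Besides the shell and the picture viewer there is one more tool, called after "Request:" in YAML: its name, and indented under it one key for each argument. step_arm: Moves the arm, as the interface text tells. Its arguments: {"type":"object","properties":{"commands":{"type":"string"},"newtons":{"type":"number"}},"required":["commands"]}

```bash
ls; mkdir -p pics
cat > h.py <<'E'
from rig import *
import numpy as np, cv2
from scipy.spatial.transform import Rotation as R
def save(n,f,crop=None,s=1):
    im=capture(n)[:,:,::-1]
    if crop: im=im[crop[1]:crop[3],crop[0]:crop[2]]
    if s!=1: im=cv2.resize(im,None,fx=s,fy=s,interpolation=cv2.INTER_CUBIC)
    cv2.imwrite('pics/'+f,im)
def ray(m,xy,z):
    K=np.array(m['mtx']);e=np.array(m['eye']);Rm=np.array(m['rotation'])
    d=Rm@np.linalg.solve(K,[xy[0],xy[1],1.]); return e+d*(z-e[2])/d[2]
def proj(m,p):
    K=np.array(m['mtx']);c=np.array(m['rotation']).T@(np.array(p,float)-m['eye']);u=K@c;return u[:2]/u[2]
E
python3 - <<'E'
from h import *
save('scene','s.png',s=1.5);save('top','t.png',s=1.5)
for c in('scene','top'):
    m=camera_model(c);print(c,np.array(m['mtx']).round(1).tolist(),np.array(m['eye']).round(1),np.array(m['rotation']).round(3).tolist())
    for l in('pivot_mouth','gate_bore','gate','hinge_pin','plug','holder','pivot'):
        print(l,[(np.round(d['xy'],1).tolist(),round(d['score'],2)) for d in spot_point(c,l)[:3]])
print(sense())
E
```

```text
pics
scene [[449.1, 0.0, 255.5], [0.0, 449.1, 190.9], [0.0, 0.0, 1.0]] [1238.2  592.   764.3] [-0.18, 0.371, 0.808, -0.422]
pivot_mouth [([234.3, 188.7], 0.88), ([270.3, 206.6], 0.78), ([304.0, 304.6], 0.37)]
gate_bore [([180.6, 179.8], 0.89), ([181.5, 156.1], 0.78), ([268.5, 208.3], 0.61)]
gate [([193.6, 184.5], 0.85), ([166.8, 167.8], 0.84)]
hinge_pin [([378.1, 286.8], 0.66)]
plug [([275.1, 181.2], 0.61), ([361.0, 268.7], 0.57)]
holder [([369.6, 274.4], 0.58), ([264.8, 218.5], 0.41)]
pivot [([236.1, 194.6], 0.95), ([269.5, 219.6], 0.9), ([275.2, 183.3], 0.44)]
top [[366.4, 0.0, 245.1], [0.0, 366.4, 189.7], [0.0, 0.0, 1.0]] [327.1 -64.  973.3] [-0.086, 0.758, -0.643, 0.074]
pivot_mouth [([283.7, 215.0], 0.94), ([390.0, 290.2], 0.74)]
gate_bore [([388.6, 238.0], 0.97), ([345.4, 188.1], 0.84), ([139.0, 179.8], 0.59)]
gate [([347.6, 214.9], 0.72)]
hinge_pin [([111.0, 167.0], 0.48)]
plug [([138.1, 181.2], 0.67)]
holder [([126.8, 171.3], 0.98), ([269.0, 257.4], 0.42)]
pivot [([239.7, 195.0], 0.83), ([286.6, 216.0], 0.67), ([176.9, 239.4], 0.31)]
{'time_s': 0.8, 'joints': array([-1.48841252e+00,  3.12910957e-01,  1.49768625e+00,  2.50863469e-05,
        1.33099190e+00, -2.23380879e-01]), 'dq': array([ 4.49950760e-05, -1.78866355e-03, -9.94050889e-04, -2.98389487e-04,
       -6.56885524e-04,  5.16368277e-06]), 'tau': array([-7.75020508e-04, -4.12155855e+01, -2.59888136e+01, -2.44557468e-04,
        5.42208782e-04,  2.47542594e-06]), 'eef_pos': array([ 158.04168575, -500.66273266,  248.29374771]), 'ee_rot': array([2.62861442e-06, 9.88336693e-01, 1.52284540e-01, 1.20289687e-05]), 'force': array([-1.43503828, -0.07645441,  0.38788158]), 'wrist_torque': array([-0.05225408, -0.01959892, -0.00914079]), 'grip_force': 0.0, 'grip_width': 1.004418068519533}
```

View pics/s.png

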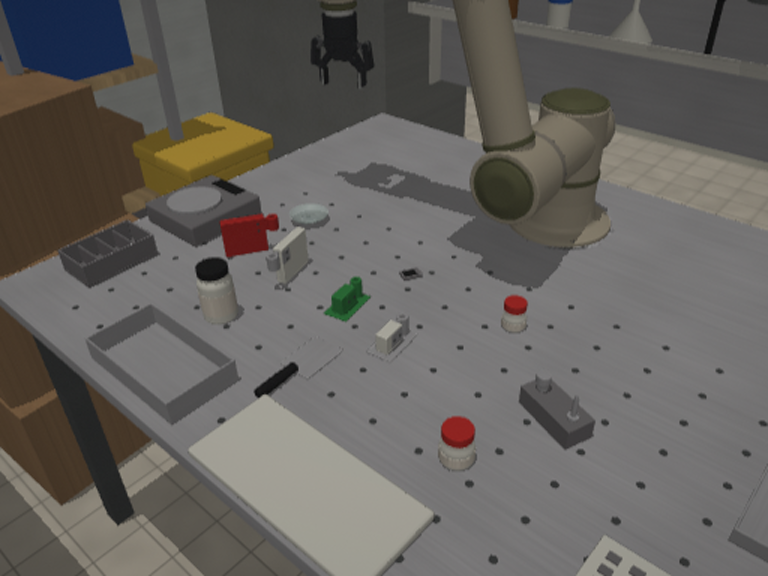

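View pics/t.png

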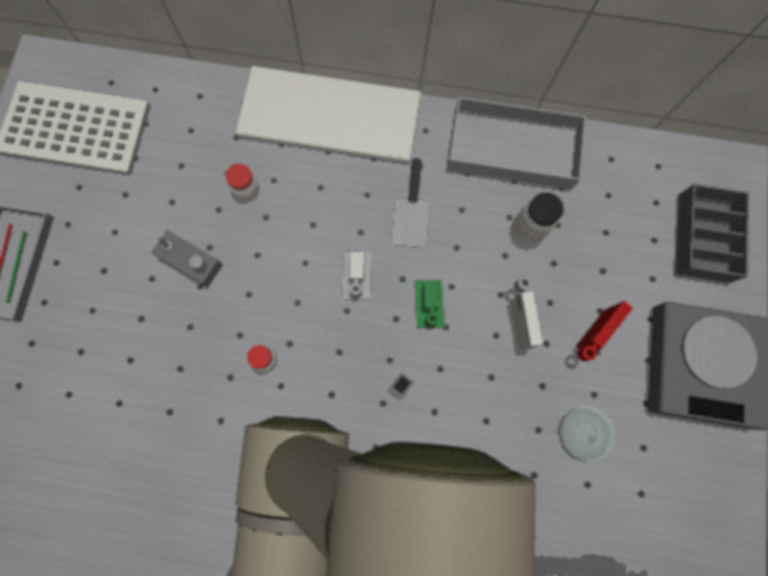

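The top view (1.5x) shows the pivot's white block at (356,265) with its knuckle at (355,292). The gate's knuckle is at (521,285) and its panel at (530,325). The pin is at (165,243) and the plug at (197,262). In both pivot and gate, the gate end points toward the robot.

Run:
```python
from h import *
t=camera_model('top');s=camera_model('scene')
def tri(a,b):
    A=[];B=[]
    for m,xy in((t,a),(s,b)):
        e=np.array(m['eye']);d=ray(m,xy,0)-e;d/=np.linalg.norm(d);P=np.eye(3)-np.outer(d,d);A.append(P);B.append(P@e)
    return np.linalg.lstsq(np.vstack(A),np.hstack(B),rcond=None)[0].round(1)
print('pivot top',ray(t,(236.7,193.5),40).round(1),tri((236.7,193.5),(270.3,206.6)))
print('block far',ray(t,(237.5,169),43).round(1))
print('gate knuckle top',ray(t,(347.5,188.5),75).round(1),'bore',ray(t,(345.4,188.1),45).round(1),tri((345.4,188.1),(180.6,179.8)))
print('gate top far/near',ray(t,(351,195),80).round(1),ray(t,(358,230),80).round(1))
print('pin tip',ray(t,(108,160),81).round(1),'collar',ray(t,(111,163),40).round(1))
print('holder',ray(t,(124.7,172.5),36).round(1),'plug',ray(t,(131.5,174),65).round(1))
print('jarb',ray(t,(160,119),62).round(1),'jara',ray(t,(173,239),55).round(1))
print('green',ray(t,(287,203),40).round(1), 'bottle',ray(t,(363,139),110).round(1))
w=camera_model('wrist');q=sense();r=R.from_quat(np.roll(q['ee_rot'],-1)).as_matrix()
print('cam in tool',(r.T@(np.array(w['eye'])-q['eef_pos'])).round(1),(r.T@np.array(w['rotation'])).round(3).tolist(),np.array(w['mtx']).round(1).tolist());print(r.round(3))
```

```text
Traceback (most recent call last):
  File "h.py", line 11, in ray
    d=Rm@np.linalg.solve(K,[xy[0],xy[1],1.]); return e+d*(z-e[2])/d[2]
      ~~^~~~~~~~~~~~~~~~~~~~~~~~~~~~~~~~~~~~
ValueError: matmul: Input operand 1 has a mismatch in its core dimension 0, with gufunc signature (n?,k),(k,m?)->(n?,m?) (size 3 is different from 4)
```

```bash
cat > h.py <<'E'
from rig import *
import numpy as np, cv2
from scipy.spatial.transform import Rotation as R
def rot(q): return R.from_quat(np.roll(q,-1)).as_matrix()
def save(n,f,crop=None,s=1):
    im=capture(n)[:,:,::-1]
    if crop: im=im[crop[1]:crop[3],crop[0]:crop[2]]
    if s!=1: im=cv2.resize(im,None,fx=s,fy=s,interpolation=cv2.INTER_CUBIC)
    cv2.imwrite('pics/'+f,im)
def ray(m,xy,z):
    e=np.array(m['eye']);d=rot(m['rotation'])@np.linalg.solve(np.array(m['mtx']),[xy[0],xy[1],1.]); return e+d*(z-e[2])/d[2]
def proj(m,p):
    u=np.array(m['mtx'])@(rot(m['rotation']).T@(np.array(p,float)-m['eye']));return u[:2]/u[2]
def tri(ms,ps):
    A=[];B=[]
    for m,xy in zip(ms,ps):
        e=np.array(m['eye']);d=ray(m,xy,0)-e;d/=np.linalg.norm(d);P=np.eye(3)-np.outer(d,d);A.append(P);B.append(P@e)
    return np.linalg.lstsq(np.vstack(A),np.hstack(B),rcond=None)[0].round(1)
def togo(p,yaw=0):
    "shift (cm, tool axes) from measured pose to world point p"
    q=sense();return (rot(q['ee_rot']).T@(np.array(p)-q['eef_pos'])/10).round(2)
E
python3 - <<'E'
from h import *
t=camera_model('top');s=camera_model('scene')
print('pivot top',ray(t,(236.7,193.5),40).round(1),tri((t,s),((236.7,193.5),(270.3,206.6))))
print('block far',ray(t,(237.5,169),43).round(1))
print('gate knuckle top',ray(t,(347.5,188.5),75).round(1),'bore',ray(t,(345.4,188.1),45).round(1),tri((t,s),((345.4,188.1),(180.6,179.8))))
print('gate top far/near',ray(t,(351,195),80).round(1),ray(t,(358,230),80).round(1))
print('pin tip',ray(t,(108,160),81).round(1),'collar',ray(t,(111,163),40).round(1))
print('holder',ray(t,(124.7,172.5),36).round(1),'plug',ray(t,(131.5,174),65).round(1))
print('jarb',ray(t,(160,119),62).round(1),'jara',ray(t,(173,239),55).round(1))
print('green',ray(t,(287,203),40).round(1), 'bottle',ray(t,(363,139),110).round(1))
w=camera_model('wrist');q=sense();r=rot(q['ee_rot'])
print('cam in tool',(r.T@(np.array(w['eye'])-q['eef_pos'])).round(1),(r.T@rot(w['rotation'])).round(3).tolist(),np.array(w['mtx']).round(1).tolist());print(r.round(3))
E
```

```text
pivot top [526.9 -11.3  40. ] [523.6  -9.9  48.7]
block far [591.9  -2.4  43. ]
gate knuckle top [ 577.7 -286.6   75. ] bore [ 586.3 -288.5   45. ] [ 586.7 -289.    45.8]
gate top far/near [ 561.2 -295.6   80. ] [ 476.7 -321.1   80. ]
pin tip [550.8 324.1  81. ] collar [554.2 332.1  40. ]
holder [535.5 291.5  36. ] plug [528.  262.4  65. ]
jarb [689.6 223.7  62. ] jara [383.3 125.1  55. ]
green [ 523.4 -144.2   40. ] bottle [ 701.  -303.4  110. ]
cam in tool [  80.5   -0.4 -124.5] [[-0.0, -0.949, -0.317], [1.0, -0.001, 0.001], [-0.001, -0.317, 0.949]] [[275.7, 0.0, 259.5], [0.0, 275.7, 191.5], [0.0, 0.0, 1.0]]
[[ 0.954  0.301  0.   ]
 [ 0.301 -0.954 -0.   ]
 [ 0.     0.    -1.   ]]
```

Request:
step_arm:
  commands: "0.6 47 -35.5 0 0 0 0;0.6 47 -35.5 0 0 0 0;0.6 47 -35.5 0 0 0 0;0.6 47 -35.5 0 0 0 0;0.6 47 -35.5 0 0 0 0;0.6 47 -35.5 0 0 0 0;0.6 47 -35.5 0 0 0 0;0.6 47 -35.5 0 0 0 0;0.6 47 -35.5 0 0 0 0;0.6 47 -35.5 0 0 0 0;0.6 47 -35.5 0 0 0 0;0.6 47 -35.5 0 0 0 0;0.6 47 -35.5 0 0 0 0;0.6 47 -35.5 0 0 0 0;0.6 47 -35.5 0 0 0 0;0.6 47 -35.5 0 0 0 0;0.6 47 -35.5 0 0 0 0;0.6 47 -35.5 0 0 0 0"

```text
time_s: 2.3
eef_pos: [498.8, -21.7, 248.3]
ee_rot: [0.0, 0.988, 0.152, -0.0]
force: [-0.3, -0.6, -0.7]
grip_width: 0.598
grip_force: 0.0
```

Run:
```python
from h import *
m=camera_model('wrist');save('wrist','w1.png',s=1.5)
print(m)
for l in('pivot_mouth','pivot'):
    for d in spot_point('wrist',l)[:3]: print(l,np.round(d['xy'],1),round(d['score'],2),ray(m,d['xy'],40).round(1),ray(m,d['xy'],0).round(1))
print('expect',proj(m,(527,-11,40)))
```

```text
{'mtx': array([[275.69058172,   0.        , 259.51984285],
       [  0.        , 275.69058172, 191.47275953],
       [  0.        ,   0.        ,   1.        ]]), 'eye': array([575.5304348 ,   2.83074242, 372.75132809]), 'rotation': array([ 0.12973694,  0.79549118, -0.58432604, -0.09447323])}
pivot_mouth [356.9 197.5] 0.85 [ 499.2 -152.5   40. ] [ 490.  -171.1    0. ]
pivot_mouth [259.3 144.2] 0.64 [526.8 -12.6  40. ] [520.9 -14.5   0. ]
pivot [344.1 192.3] 0.77 [ 500.8 -134.    40. ] [ 491.8 -150.5    0. ]
pivot [262.3 135.9] 0.65 [537.3 -13.1  40. ] [532.7 -15.    0. ]
expect [258.05341509 143.60504618]
```

View pics/w1.png

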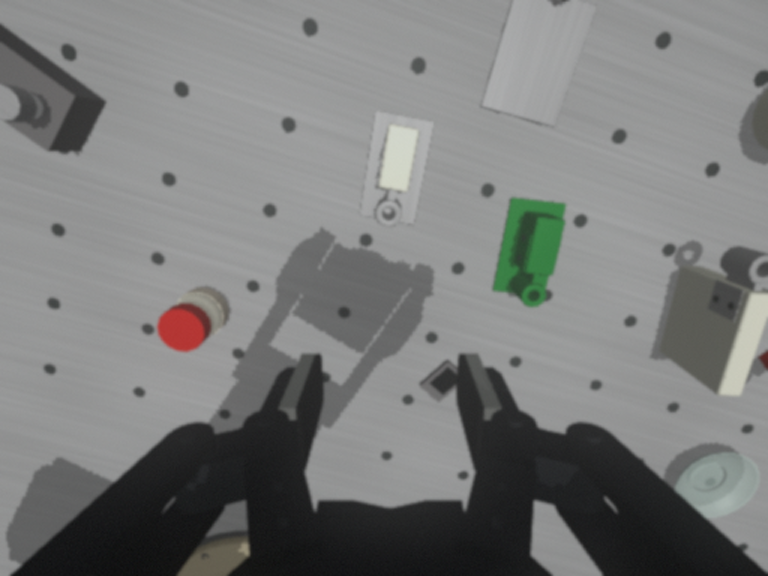

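Request:
step_arm:
  commands: "0.6 15 -31.5 4.5 0 0 -0.93;0.6 15 -31.5 4.5 0 0 -0.93;0.6 15 -31.5 4.5 0 0 -0.93;0.6 15 -31.5 4.5 0 0 -0.93;0.6 15 -31.5 4.5 0 0 -0.93;0.6 15 -31.5 4.5 0 0 -0.93;0.6 15 -31.5 4.5 0 0 -0.93;0.6 15 -31.5 4.5 0 0 -0.93;0.6 15 -31.5 4.5 0 0 -0.93;0.6 15 -31.5 4.5 0 0 -0.93;0.6 15 -31.5 4.5 0 0 -0.93;0.6 15 -31.5 4.5 0 0 -0.93"

```text
time_s: 3.45
eef_pos: [547.9, 323.5, 203.5]
ee_rot: [0.0, 0.816, 0.579, -0.0]
force: [-0.3, -0.2, -0.0]
grip_width: 0.6
grip_force: 0.0
```

The wrist view (1.5x) shows the white pivot's knuckle at (388,212) and its block at (399,158). The green look-alike is to the right, and the gate's knuckle is at the right edge. Next I look at the pin.

Run:
```python
from h import *
w=cv2.imread('pics/w1.png')
m={'mtx':np.array([[275.69,0,259.52],[0,275.69,191.47],[0,0,1]]),'eye':np.array([575.53,2.83,372.75]),'rotation':np.array([0.12973694,0.79549118,-0.58432604,-0.09447323])}
g=lambda x,y,z:ray(m,((x+.5)/1.5-.5,(y+.5)/1.5-.5),z).round(1)
print('knuckle',g(388,212,40))
c=[g(*p,43) for p in((389,125),(419,130),(380,186),(408,191))];print('block top',c)
c=[g(*p,3) for p in((377,112),(434,122),(360,214),(413,224))];print('plate',c)
m=camera_model('wrist');save('wrist','w2.png',s=1.5)
print(rot(sense()['ee_rot']).round(3).tolist())
for l in('hinge_pin','plug','holder'):
    for d in spot_point('wrist',l)[:3]: print(l,np.round(d['xy'],1),round(d['score'],2),ray(m,d['xy'],6).round(1))
print('expect tip, collar',proj(m,(551,326,81)),proj(m,(551,326,41)))
```

```text
knuckle [529.9 -10.6  40. ]
block top [array([591.9,   7.9,  43. ]), array([595.3, -14.5,  43. ]), array([547.7,   1.4,  43. ]), array([550.6, -20.6,  43. ])]
plate [array([600.5,  21. ,   3. ]), array([607.3, -26.5,   3. ]), array([515.7,  11.1,   3. ]), array([521.4, -36.7,   3. ])]
[[0.331, 0.944, 0.0], [0.944, -0.331, -0.0], [-0.0, 0.0, -1.0]]
hinge_pin [262.8 168.3] 0.52 [551.8 324.9   6. ]
plug [257.9 220.5] 0.59 [523.5 262.4   6. ]
plug [390.7 201.2] 0.19 [688.6 232.3   6. ]
holder [260.7 188.7] 0.86 [540.9 301.5   6. ]
holder [199.8 324.6] 0.24 [387.4 133.    6. ]
expect tip, collar [262.66452793 186.552999  ] [262.2059422  175.37078921]
```

View pics/w2.png

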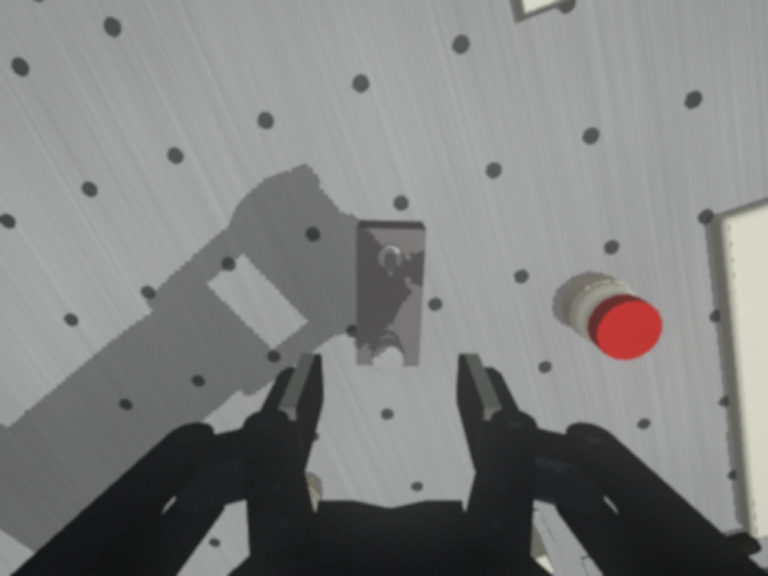

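The pin's collar is at about (390,258) in the 1.5x view and the plug head at (388,355). The pin looks a few millimetres further out than expected, so I move closer.

Request:
step_arm:
  commands: "0.6 0.5 0 3.5 0 0 0;0.6 0.5 0 7 0 0 0;0.6 0.5 0 7 0 0 0;0.6 0.5 0 7 0 0 0"

```text
time_s: 3.98
eef_pos: [548.9, 329.0, 132.9]
ee_rot: [-0.0, 0.815, 0.579, -0.001]
force: [0.3, 0.8, 0.9]
grip_width: 0.598
grip_force: 0.0
```

Run:
```python
from h import *
m=camera_model('wrist');save('wrist','w3.png',crop=(200,100,320,280),s=4)
print(sense()['eef_pos'])
for l in('hinge_pin','plug'):
    for d in trace('wrist',l)[:1]: print(l,np.round(d['rect'],1),round(d['score'],2))
for p in((549,326),(549,331),(552,331)):print(p,[proj(m,(*p,z)).round(1).tolist() for z in(81,41)])
```

```text
[549.84248674 329.41862847 134.97184781]
hinge_pin [261.9 204.9  23.9  31.1] 0.81
plug [258.9 280.9  25.3  40.5] 0.81
(549, 326) [[262.6, 225.0], [262.1, 204.3]]
(549, 331) [[260.2, 218.8], [260.1, 199.0]]
(552, 331) [[264.3, 217.5], [263.5, 197.9]]
```

View pics/w3.png

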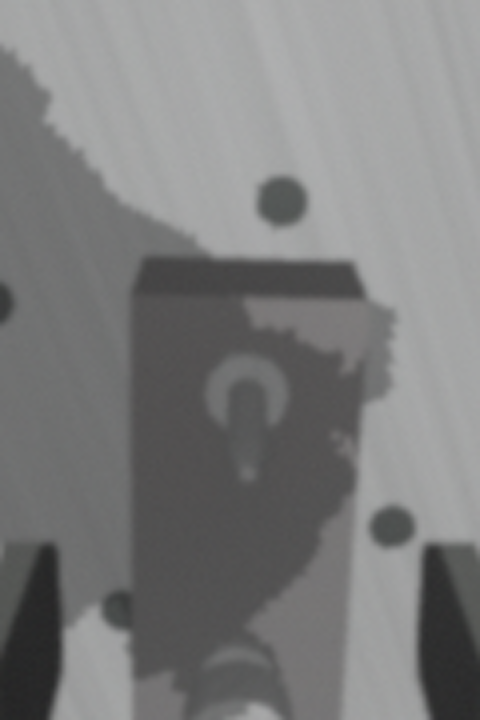

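The enlarged crop shows the collar centre at about (261.4,198.6) px and the tip at (261.6,217.6). That puts the pin at about (550,331.5), roughly 2 mm further along tool x. I go down and grip.

Request:
step_arm:
  commands: "0.6 0.2 0 3 0 0 0;0.6 0.2 0 5 0 0 0;0.6 0.2 0 6.9 0 0 0;0.6 0.2 0 6.9 0 0 0;0 0.2 0 6.9 0 0 0;0 0.2 0 6.9 0 0 0;0 0.2 0 6.9 0 0 0;0 0.2 0 6.9 0 0 0;0 0.2 0 6.9 0 0 0;0 0.2 0 6.9 0 0 0"
  newtons: 40

```text
time_s: 4.97
eef_pos: [550.7, 331.9, 66.2]
ee_rot: [0.0, 0.815, 0.579, 0.001]
force: [-0.5, -0.3, 6.5]
grip_width: 0.073
grip_force: 39.2
```

Request:
step_arm:
  commands: "0 0 0 -3 0 0 0;0 0 0 -6 0 0 0;0 0 0 -8.5 0 0 0;0 0 0 -8.5 0 0 0;0 -33.1 9.4 -8.5 0 0 1.1;0 -33.1 9.4 -8.5 0 0 1.1;0 -33.1 9.4 -8.5 0 0 1.1;0 -33.1 9.4 -8.5 0 0 1.1;0 -33.1 9.4 -8.5 0 0 1.1;0 -33.1 9.4 -8.5 0 0 1.1;0 -33.1 9.4 -8.5 0 0 1.1;0 -33.1 9.4 -8.5 0 0 1.1;0 -33.1 9.4 -8.5 0 0 1.1;0 -33.1 9.4 -8.5 0 0 1.1;0 -33.1 9.4 -8.5 0 0 1.1;0 -33.1 9.4 -8.5 0 0 1.1"

```text
time_s: 6.3
eef_pos: [529.8, -11.0, 149.2]
ee_rot: [-0.0, 0.998, 0.069, -0.0]
force: [-0.0, -0.5, 0.0]
grip_width: 0.074
grip_force: 39.6
```

Run:
```python
from h import *
q=sense();m=camera_model('wrist');save('wrist','w4.png',crop=(190,90,330,285),s=4)
cv2.imwrite('pics/w4.png',cv2.resize(cv2.imread('pics/w4.png'),None,fx=.75,fy=.75,interpolation=cv2.INTER_AREA))
save('scene','s4.png')
print(q['eef_pos'],q['grip_width'],q['grip_force'],rot(q['ee_rot'])[:2].round(3).tolist())
p=q['eef_pos']
print('foot exp',proj(m,p-[0,0,60.2]),'collar',proj(m,p-[0,0,25]))
print('mouth exp',proj(m,(529,-11.6,40)), proj(m,(534,-11.6,40)),proj(m,(529,-6.6,40)))
for l in('hinge_pin','pivot_mouth'):print(l,[(np.round(d['xy'],1).tolist(),round(d['score'],2)) for d in spot_point('wrist',l)[:2]])
```

```text
[529.79057202 -11.02809603 149.23945516] 0.0737663513421998 39.578904564259574 [[0.99, 0.139, -0.0], [0.139, -0.99, 0.0]]
foot exp [259.66616995 216.0380219 ] collar [259.73690847 239.30657806]
mouth exp [260.10894244 195.01142679] [260.88694659 189.76567313] [254.58620601 194.28538056]
hinge_pin [([259.8, 220.1], 0.59)]
pivot_mouth [([259.8, 197.8], 0.8)]
```

View pics/w4.png

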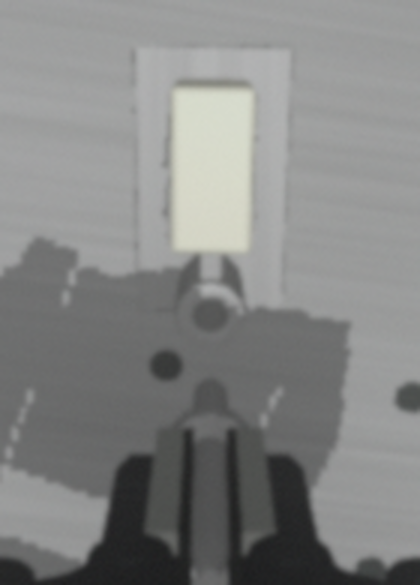

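In the 3x crop the knuckle bore is at (211,314), where I expected it. The pin foot is at about (211,389), about 2.5 mm toward −tool x of nominal. I shift, lower to just above the mouth and recheck.

Request:
step_arm:
  commands: "0 0.2 0 2 0 0 0;0 0.2 0 3.9 0 0 0;0 0.2 0 3.9 0 0 0;0 0.2 0 3.9 0 0 0"

```text
time_s: 6.83
eef_pos: [531.5, -11.2, 110.1]
ee_rot: [-0.0, 0.998, 0.068, -0.001]
force: [0.4, -0.4, -0.4]
grip_width: 0.074
grip_force: 39.6
```

Run:
```python
from h import *
q=sense();m=camera_model('wrist');s=camera_model('scene')
a=cv2.resize(capture('wrist')[150:270,200:320,::-1],None,fx=4,fy=4,interpolation=cv2.INTER_CUBIC)
p=q['eef_pos'];u=proj(s,(529,-11.6,45)).astype(int);print(u)
b=cv2.resize(capture('scene')[u[1]-40:u[1]+40,u[0]-20:u[0]+20,::-1],(240,480),interpolation=cv2.INTER_CUBIC)
cv2.imwrite('pics/w5.png',np.hstack([a,b]))
print(p)
print('foot exp',proj(m,p-[2.5,0,60.2]),proj(s,p-[2.5,0,60.2]),'collar low',proj(m,p-[2.5,0,30.2]))
for M in(m,s):print('mouth exp',proj(M,(529,-11.6,40)), proj(M,(534,-11.6,40)),proj(M,(529,-6.6,40)))
```

```text
[267 208]
[531.54838591 -11.1911355  110.08282063]
foot exp [259.24039738 219.06915278] [267.68204663 206.9442009 ] collar low [259.2135811  238.80732524]
mouth exp [259.76892182 213.85856554] [260.66713198 207.83701908] [253.28303544 213.03815978]
mouth exp [267.59912674 209.86506914] [266.36780865 210.76814551] [269.0606814  210.61536594]
```

View pics/w5.png

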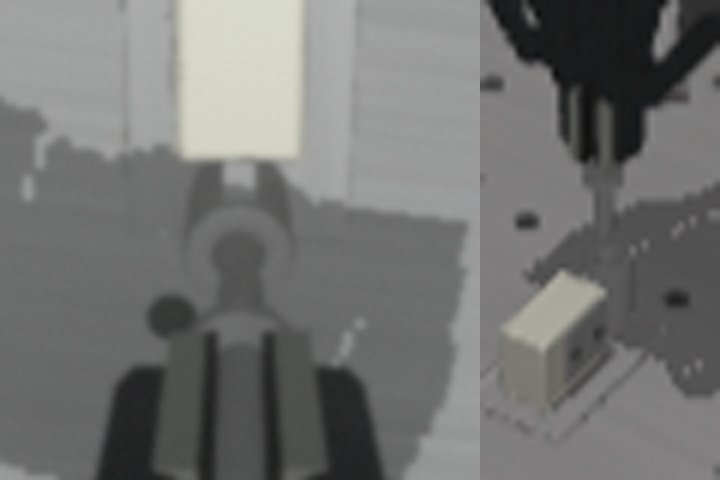

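The left panel shows the mouth centred at about (260.2,213.3) px, with the pin shaft at column 260 overlapping the bore. Laterally it is aligned. Next I lower gently and watch the force.

Request:
step_arm:
  commands: "0 -0.04 0 0.6 0 0 0;0 -0.04 0 1 0 0 0;0 -0.04 0 1.2 0 0 0;0 -0.04 0 1.4 0 0 0;0 -0.04 0 1.4 0 0 0"
  newtons: 30

```text
time_s: 7.35
eef_pos: [531.3, -11.7, 95.9]
ee_rot: [-0.0, 0.998, 0.068, -0.0]
force: [0.2, 0.4, -1.3]
grip_width: 0.075
grip_force: 39.6
```

Request:
step_arm:
  commands: "0 0 0 0.4 0 0 0;0 0 0 0.8 0 0 0;0 0 0 1.2 0 0 0;0 0 0 1.2 0 0 0"

```text
time_s: 7.68
eef_pos: [531.0, -11.7, 83.3]
ee_rot: [-0.0, 0.998, 0.068, -0.001]
force: [-1.5, 0.5, -0.8]
grip_width: 0.073
grip_force: 39.5
```

Request:
step_arm:
  commands: "0 0 0 0.4 0 0 0;0 0 0 0.8 0 0 0;0 0 0 1.1 0 0 0;0 0 0 1.3 0 0 0;0 0 0 1.4 0 0 0;0 0 0 1.4 0 0 0"

```text
time_s: 8.18
eef_pos: [531.3, -11.7, 70.2]
ee_rot: [-0.0, 0.998, 0.068, -0.0]
force: [-2.3, 0.8, 0.7]
grip_width: 0.074
grip_force: 39.7
```

Request:
step_arm:
  commands: "0.4 0 0 0 0 0 0;0.4 0 0 0 0 0 0;0.4 0 0 0 0 0 0;0.4 0 0 0 0 0 0;0.4 0 0 0 0 0 0;0.4 0 0 -3 0 0 0;0.4 0 0 -6 0 0 0;0.4 0 0 -10 0 0 0;0.4 0 0 -13 0 0 0;0.4 0 0 -13 0 0 0;0.4 0 0 -13 0 0 0"

```text
time_s: 9.1
eef_pos: [531.9, -11.9, 201.6]
ee_rot: [0.001, 0.998, 0.068, 0.002]
force: [-0.2, 0.4, -0.6]
grip_width: 0.401
grip_force: 0.0
```

Run:
```python
from h import *
q=sense();m=camera_model('wrist');s=camera_model('scene');t=camera_model('top')
a=cv2.resize(capture('wrist')[120:260,200:320,::-1],None,fx=4,fy=4,interpolation=cv2.INTER_CUBIC)
b=cv2.resize(capture('scene')[168:248,247:287,::-1],(280,560),interpolation=cv2.INTER_CUBIC)
cv2.imwrite('pics/w6.png',np.hstack([a,b]));print(q['eef_pos'],rot(q['ee_rot'])[:2,0])
capture('top')
for c,M in(('wrist',m),('scene',s),('top',t)):
    print(c,'tip/collar exp',proj(M,(529.5,-11.8,85)).round(1),proj(M,(529.5,-11.8,45)).round(1))
    for l in('hinge_pin','pivot_mouth'): print(l,[(np.round(d['xy'],1).tolist(),round(d['score'],2)) for d in spot_point(c,l)[:3]])
```

```text
[531.92155537 -11.91069569 201.59463308] [0.99078782 0.13538847]
wrist tip/collar exp [258.9 194.4] [258.9 182.2]
hinge_pin [([259.1, 175.8], 0.56), ([142.4, 260.2], 0.37)]
pivot_mouth [([376.0, 220.9], 0.93), ([258.6, 183.1], 0.89)]
scene tip/collar exp [267.3 196.1] [267.4 208.4]
hinge_pin [([268.2, 217.7], 0.45)]
pivot_mouth [([234.3, 181.5], 0.74), ([270.4, 210.5], 0.64)]
top tip/collar exp [236.7 188.6] [237.  192.2]
hinge_pin [([275.3, 138.5], 0.69)]
pivot_mouth [([288.6, 213.4], 0.9), ([352.9, 150.5], 0.52)]
```

View pics/w6.png

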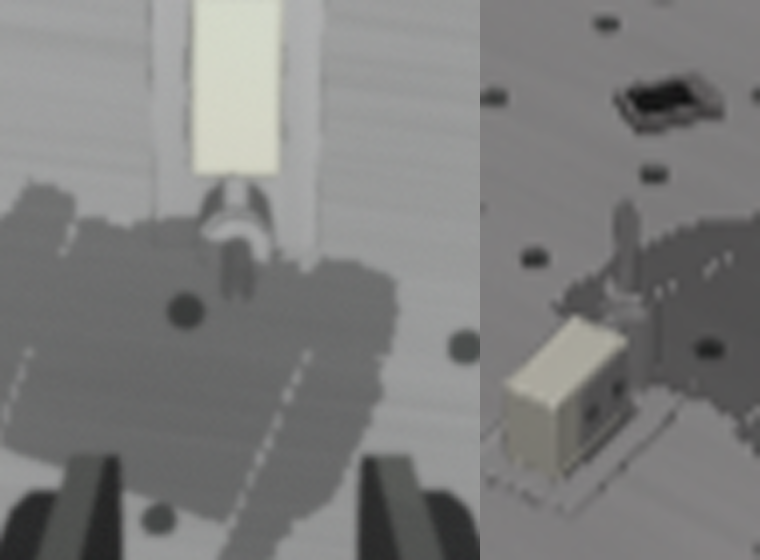

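The pin stands upright in the knuckle with its collar seated. In the wrist crop its tip is at (237,295), and the scene panel agrees. Next is the gate.

Request:
step_arm:
  commands: "0.6 -5.3 29.2 0 0 0 -0.157;0.6 -5.3 29.2 0 0 0 -0.157;0.6 -5.3 29.2 0 0 0 -0.157;0.6 -5.3 29.2 0 0 0 -0.157;0.6 -5.3 29.2 0 0 0 -0.157;0.6 -5.3 29.2 0 0 0 -0.157;0.6 -5.3 29.2 0 0 0 -0.157;0.6 -5.3 29.2 0 0 0 -0.157;0.6 -5.3 29.2 0 0 0 -0.157;0.6 -5.3 29.2 0 0 0 -0.157;0.6 -5.3 29.2 0 0 0 -0.157"

```text
time_s: 10.47
eef_pos: [518.7, -306.9, 200.2]
ee_rot: [-0.0, 0.989, 0.146, -0.0]
force: [0.5, 0.3, -1.0]
grip_width: 0.603
grip_force: 0.0
```

Run:
```python
from h import *
q=sense();m=camera_model('wrist')
save('wrist','w7.png',crop=(150,60,410,384-84),s=2.5)
print(q['eef_pos'],rot(q['ee_rot'])[:2,0])
g=np.array([519,-308,0]);u=np.array([.957,.289,0])
for x,z in((62,75),(45,80),(-45,80)):print('exp',x,z,proj(m,g+u*x+[0,0,z]).round(1))
for l in('gate','gate_bore'):
    for d in spot_point('wrist',l)[:2]: print(l,np.round(d['xy'],1),round(d['score'],2),ray(m,d['xy'],0).round(1),ray(m,d['xy'],45).round(1))
```

```text
[ 518.65063265 -306.91894464  200.22426171] [0.95710761 0.28973267]
exp 62 75 [261.1 121.6]
exp 45 80 [261.1 141.9]
exp -45 80 [260.9 233.6]
gate [367.2 195.3] 0.85 [ 526.  -444.8    0. ] [ 535.6 -422.4   45. ]
gate [260.1 168.8] 0.64 [ 519.8 -307.1    0. ] [ 530.3 -303.8   45. ]
gate_bore [261.4 120. ] 0.79 [ 575.  -291.9    0. ] [ 577.8 -290.7   45. ]
gate_bore [338.9 238.6] 0.62 [ 459.5 -433.8    0. ] [ 478.4 -412.9   45. ]
```

View pics/w7.png

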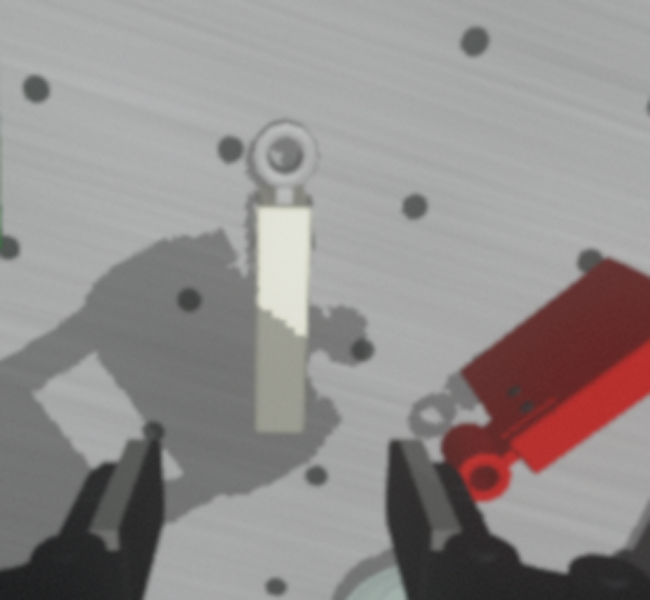

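The wrist view (2.5x) shows the gate's knuckle ring at (285,155) and its panel from (284,207) to (280,432). The gate sits about 2 mm to the right of the tool and is turned about 0.016 rad. The red look-alike is well clear, so I descend and grip.

Request:
step_arm:
  commands: "0.6 0 0.25 4 0 0 0.016;0.6 0 0.25 8 0 0 0.016;0.6 0 0.25 11.5 0 0 0.016;0.6 0 0.25 14 0 0 0.016;0.6 0 0.25 15.2 0 0 0.016;0.6 0 0.25 15.2 0 0 0.016;0.6 0 0.25 15.2 0 0 0.016;0 0 0.25 15.2 0 0 0.016;0 0 0.25 15.2 0 0 0.016;0 0 0.25 15.2 0 0 0.016;0 0 0.25 15.2 0 0 0.016;0 0 0.25 15.2 0 0 0.016;0 0 0.25 15.2 0 0 0.016;0 0 0.25 15.2 0 0 0.016"
  newtons: 70

```text
time_s: 11.78
eef_pos: [519.8, -311.1, 50.0]
ee_rot: [0.001, 0.99, 0.138, 0.001]
force: [-0.7, 1.5, 7.7]
grip_width: 0.227
grip_force: 68.7
```

Request:
step_arm:
  commands: "0 0 0 -2 0 0 0;0 0 0 -4.5 0 0 0;0 0 0 -6.2 0 0 0;0 0 0 -6.2 0 0 0;0 3 -7 -6.2 0 0 0.03;0 3 -10.5 -6.2 0 0 0.06;0 3 -14 -6.2 0 0 0.1;0 3 -17.5 -6.2 0 0 0.144;0 3 -21 -6.2 0 0 0.144;0 3 -24.5 -6.2 0 0 0.144;0 3 -27.5 -6.2 0 0 0.144;0 3 -29.4 -6.2 0 0 0.144;0 3 -29.4 -6.2 0 0 0.144;0 3 -29.4 -6.2 0 0 0.144;0 3 -29.4 -6.2 0 0 0.144"

```text
time_s: 13.03
eef_pos: [467.8, -20.1, 110.0]
ee_rot: [0.0, 0.998, 0.066, -0.0]
force: [-0.5, 0.1, -2.0]
grip_width: 0.226
grip_force: 69.0
```

Run:
```python
from h import *
q=sense();m=camera_model('wrist');s=camera_model('scene')
a=cv2.resize(capture('wrist')[60:230,190:330,::-1],None,fx=3.5,fy=3.5,interpolation=cv2.INTER_CUBIC)
u=(255,195);b=capture('scene')[150:235,240:300,::-1];b=cv2.resize(b,None,fx=7,fy=7,interpolation=cv2.INTER_CUBIC)[:595,:310]
cv2.imwrite('pics/w8.png',np.hstack([a,b]))
p=q['eef_pos'];r=rot(q['ee_rot']);print(p,q['grip_force'],r.round(3).tolist())
k=p+62*r[:,0]
for M in(m,s):
    print('knuckle top/bot exp',proj(M,k+[0,0,25]).round(1),proj(M,k-[0,0,5]).round(1),'pin tip/collar',proj(M,(529.8,-12,85)).round(1),proj(M,(529.8,-12,45)).round(1))
print('k',k)
```

```text
[467.80317564 -20.1303259  109.96096211] 68.98726344108582 [[0.991, 0.132, -0.0], [0.132, -0.991, -0.0], [-0.0, 0.0, -1.0]]
knuckle top/bot exp [259.9 153. ] [259.8 141.2] pin tip/collar [259.9 134.8] [259.8 127.6]
knuckle top/bot exp [267.2 179.9] [267.3 189.7] pin tip/collar [267.2 196.1] [267.3 208.4]
k [529.25896817 -11.93365316 109.94999218]
```

View pics/w8.png

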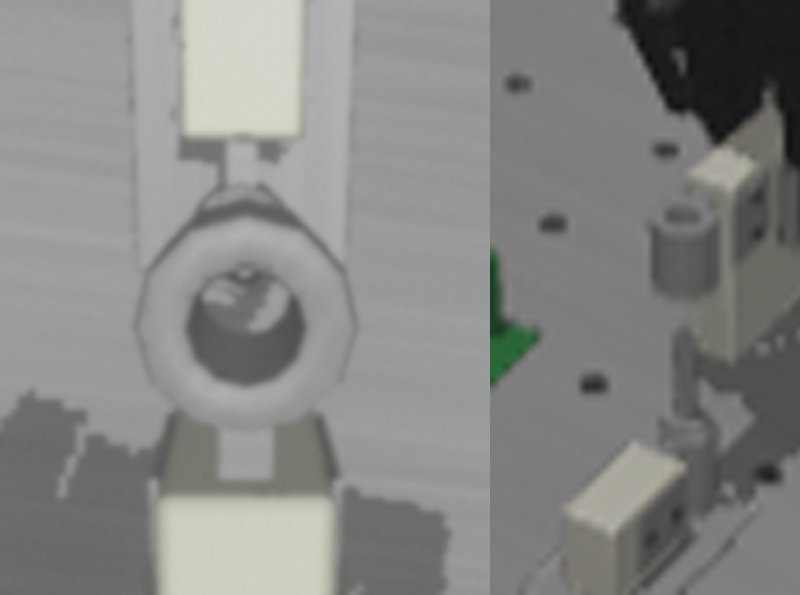

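The wrist crop (3.5x) shows the gate's knuckle ring centred at (245,323), as predicted. The pin tip shows through the bore at about (244,272). In the scene panel, the knuckle (683) and pin (684) line up. I lower partway.

Request:
step_arm:
  commands: "0 0 0 1 0 0 0;0 0 0 2 0 0 0;0 0 0 2.5 0 0 0;0 0 0 3 0 0 0;0 0 0 3 0 0 0"

```text
time_s: 13.55
eef_pos: [467.2, -19.7, 79.3]
ee_rot: [-0.0, 0.998, 0.066, -0.001]
force: [-0.1, 0.1, -1.6]
grip_width: 0.229
grip_force: 69.0
```

Request:
step_arm:
  commands: "0 0 0 0.8 0 0 0;0 0 0 1.4 0 0 0;0 0 0 2 0 0 0;0 0 0 2.4 0 0 0;0 0 0 2.4 0 0 0;0 0 0 2.4 0 0 0"

```text
time_s: 14.05
eef_pos: [467.7, -19.6, 56.2]
ee_rot: [-0.0, 0.998, 0.066, -0.0]
force: [-0.6, -0.9, -2.3]
grip_width: 0.226
grip_force: 69.0
```

Run:
```python
from h import *
q=sense();m=camera_model('wrist');s=camera_model('scene')
a=cv2.resize(capture('wrist')[60:200,190:330,::-1],None,fx=3.5,fy=3.5,interpolation=cv2.INTER_CUBIC)
b=capture('scene')[165:235,245:289,::-1];b=cv2.resize(b,None,fx=7,fy=7,interpolation=cv2.INTER_CUBIC)
cv2.imwrite('pics/w9.png',np.hstack([a,b]))
p=q['eef_pos'];r=rot(q['ee_rot']);print(p,q['grip_force'],q['force'],np.arctan2(r[1,0],r[0,0]))
k=p+62*r[:,0]
for M in(m,s):
    print('knuckle top/bot exp',proj(M,k+[0,0,25]).round(1),proj(M,k-[0,0,5]).round(1),'pin tip/collar/mouth',proj(M,(529.8,-12,85)).round(1),proj(M,(529.8,-12,45)).round(1),proj(M,(529.8,-12,40)).round(1))
print('k',k)
```

```text
[467.65011492 -19.6147689   56.15096478] 68.98747444152832 [-0.55713064 -0.91489789 -2.31314347] 0.13280978622421774
knuckle top/bot exp [259.9 153. ] [259.8 141.1] pin tip/collar/mouth [261.9 153.3] [261.2 138.1] [261.1 136.8]
knuckle top/bot exp [267.5 197.3] [267.6 206.5] pin tip/collar/mouth [267.2 196.1] [267.3 208.4] [267.3 209.9]
k [529.10412374 -11.40474762  56.13224248]
```

View pics/w9.png

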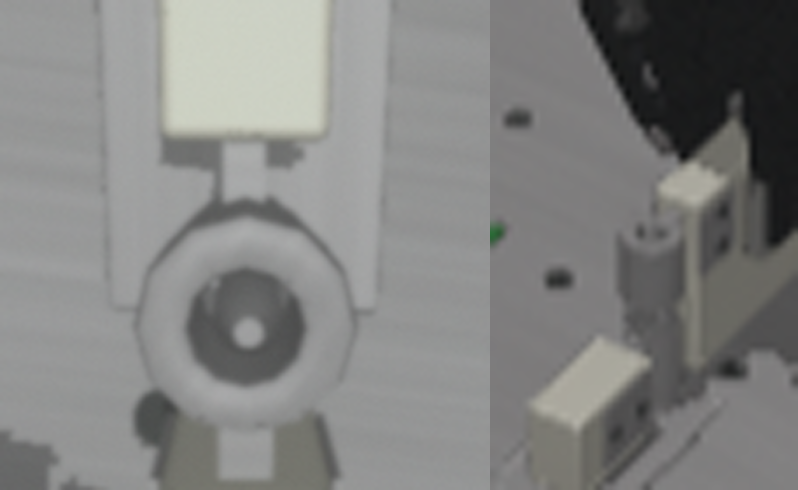

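The wrist crop shows the pin tip at (247,332), centred in the gate's knuckle bore, with the gate in line with the block. I estimate the gap at 6–8 mm, so I trim it by 2 mm and hold still.

Request:
step_arm:
  commands: "0 0 0 0.1 0 0 0;0 0 0 0.2 0 0 0;0 0 0 0.2 0 0 0;0 0 0 0.2 0 0 0;0 0 0 0.2 0 0 0;0 0 0 0.2 0 0 0"

```text
time_s: 14.65
eef_pos: [467.7, -19.6, 54.3]
ee_rot: [0.0, 0.998, 0.066, 0.0]
force: [1.3, -0.4, -1.9]
grip_width: 0.223
grip_force: 69.0
```

Run:
```python
from h import *
for _ in range(3):
    capture('scene');q=sense();print(q['eef_pos'].round(1),q['grip_force'],q['force'].round(1),q['dq'].round(3))
if abs(q['force']).max()<8 and 52<q['eef_pos'][2]<57: print(finish_job())
```

```text
[467.7 -19.6  54.3] 68.9880108833313 [ 0.   0.3 -1. ] [-0.001  0.    -0.001  0.     0.001  0.002]
[467.7 -19.6  54.3] 68.98767471313477 [-0.1  0.3 -2.1] [ 0.001 -0.002 -0.     0.001 -0.001  0.001]
[467.7 -19.7  54.3] 68.98778200149536 [ 0.3  0.2 -2.2] [-0.     0.     0.001  0.     0.001 -0.003]
the job is handed in; nothing more can be done
None
```

The job is handed in at about 15 s with no verdict shown: the pin is seated and released in the white post's knuckle, and the gate is gripped at 69 N, in line with the post, its knuckle over the pin an estimated 4–6 mm above the collar.

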